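# Roll a pulley onto the laser-welding rolls and index it on its stop screw

## Task

Gently roll the pulley on its rim along the infeed deck and into the cradle, so that it sits down between the two idle rolls; do not lift it, force it, drag it without turning or let it topple. Then turn it on the rolls, top going away from the infeed, until its drive pin comes down on the head of the stop screw, press the pin home on the screw firmly but gently (about 8 N) for a second, and let go, leaving it there and everything else undisturbed.

Things in the scene. Friction and masses are not known exactly. Their poses are not given: they have to be found in the camera images.
- fixture: Turning-roll welding fixture fixed on the table: dark base plate 150 x 380 x 8 mm with a level aluminium infeed deck and, at its +y end, a cradle of two free-running steel rolls, 24 mm diameter, axes along x at y = -20 and +20, z = 20 mm. Origin: table level under the cradle's centre; z up; the pulley rolls along +y. Low end plate at y = 58 to 70, up to z = 54 mm.
- mouth (a point): On the deck's top, mid-width, where the guides' flared mouth begins: fixture y = -143, z = 32 mm. The flat deck is 120 mm wide and runs from fixture y = -284 to -35 mm, level with the tops of the rolls. From the mouth, grey guides 8 to 10 mm high flank the lane, narrowing to 40 mm apart at y = -100 and so on to y = +50 mm. Axes as the fixture's.
- cradle (a point): Where the pulley's centre is when it sits down between both rolls: fixture x = 0, y = 0, z = 89 mm. Axes as the fixture's.
- pulley: Aluminium multi-rib pulley, 0.55 to 0.85 kg, 120 mm diameter, 34 mm wide over its flat faces, standing on its rim on the deck, axle level. Origin at its centre; x is its axle. A hub of 32 mm diameter stands 4 mm out of each face. It stays standing when let go on the level deck, and on the rolls it stays as turned, with a slight drag that pushing on the pin also meets.
- pin (a point): Middle of the steel drive pin, 10 mm diameter, that stands 16 mm out of the pulley's +x face, 36 mm from the axle. At the start it is on the infeed side of the axle, a little below it; rolled without slipping it arrives in the cradle above the axle's height.
- stop: Stop screw beside the cradle's +x side: grey boss fixed to the fixture at fixture x = 28, y = 36 mm; origin at the boss's top (z = 64 mm). The upright steel screw stands out of it, head 12 mm diameter; its head's top is anywhere from 17 to 23 mm above this origin, set anew for each job and locked: find it by feel. The pin lies on the head from above, about level with the axle. Rigid.
- nozzle: Bystander: copper nozzle standing on the table, 38 mm diameter, 42 mm high; origin under its centre.
- wrench: Bystander: wrench 170 mm long lying on the table; origin underneath its middle.
- tray: Bystander: empty grey tray 120 x 160 x 35 mm; origin under its centre.
- spray_can: Bystander: spray can, 52 mm diameter, 150 mm high; origin under its centre.
There are look-alikes about, which are no part of the job. Leave any red look-alike of the pulley alone.

How it is judged:
On the way, in this order (a step that is already met when the one before it is completed fails the run):
1. the pulley sits on both rolls, upright (distance between pulley and cradle below 0.005 m and angle between the x axis of pulley and the x axis of fixture, either way round below 0.12 rad), for 0.2 s.
2. the drive pin is pressed on the stop screw with more than 4.5 N for half a second (distance between pulley and cradle below 0.005 m and contact force between pulley and stop above 4.5 N), for 0.5 s.
At the end, for the whole second after the job is handed in: The pulley's centre is within 5 mm of the cradle point, its axle within 7 degrees of the fixture's x, the drive pin is left on the stop screw's head (its centre 19.5 to 30.5 mm above the boss, the screw's possible heights with 2.5 mm to spare), and the pulley is at rest (all of step 1 and z of pin in the frame of stop between 0.0195 and 0.0305 m and horizontal distance between pin and stop below 0.01 m and linear speed of pulley below 0.01 m/s and angular speed of pulley below 0.1 rad/s); the robot touches nothing.
It fails at once if the pulley leans over by more than 20 degrees or is lifted more than 10 mm off the deck (angle between pulley's own x axis and vertical below 1.22 rad or angle between pulley's own x axis and vertical above 1.92 rad or z of pulley in the frame of fixture above 0.102 m).
It fails at once if the pulley is dragged instead of rolled: it nears the cradle with the pin still below the axle (y of pulley in the frame of fixture between -0.055 and -0.03 m and z of pin in the frame of cradle below -0.002 m).
It fails at once if the pulley is forced against the fixture with more than 45 N (contact force between pulley and fixture above 45 N).
It fails at once if the pin is forced on the stop screw with more than 14 N (contact force between pulley and stop above 14 N).
It fails at once if a bystander is moved by more than 15 mm (distance of any of nozzle, wrench, tray, spray_can from where it was at the start of the episode above 0.015 m).
It also fails if it takes over 72 s, if anything falls off the work surface, if the arm or the gripper's body presses on something with over 40 N, if the wrist force passes 120 N, or if a joint passes its speed limit or range.

## Robot

A 7-joint arm with a two-finger parallel gripper is mounted at the origin on the work surface. World frame = base frame: x ahead of the robot, y to its left, z up, the work surface at z = 0. Lengths are in m, angles in rad, forces in N, time in s.
With the tool pointing down it reaches from about 0.35 to 0.9 m from the base axis. Payload 8.1 kg.
Tool frame: the origin (TCP) lies midway between the tips of the shut fingers; the grasp point (between the pads) lies bot.pinch_z behind it (bot.pinch_z is the distance from the TCP to the grasp point, in m); z points along the fingers, y is the direction in which the jaws open and shut (so a half turn about z gives the same grasp; the last joint's range is limited). The gripper opens to 92 mm and grips with 3 to 60 N. Pads are 19 mm wide; open, the fingers measure 130 mm over their backs; the gripper's body (75 mm by 190 mm) begins 47 mm behind the grasp point.
Start: joints at [1, 0.434, 0.025, 1.573, -0.012, 1.134, -0.075], TCP at [0.282, -0.558, 0.227] pointing down, gripper open.
Joint ranges: [-2.62, 2.62], [-0.44, 2.09], [-1.27, 1.32], [0.08, 2.57], [-1.32, 4.46], [0.12, 2], [-2.74, 2.74]. Speed limits (rad/s): [2.22, 2.22, 3.01, 3.01, 3.14, 3.14, 3.14].

## Interface

Orientations are given as a rotation vector (axis times angle).
In Python, from cell import monitor, eyes, workorder, bot gives the robot as it stands.
- The arm moves only by the tool apply_moves, never from a script. Its argument "steps" is a list of rows, each an object of numbers: "tx", "ty", "tz": the shift along the tool's x, y, z in m; "ax", "ay", "az": the turn, a rotation vector about the tool's x, y, z in degrees; "fingers": the opening in per cent of the stroke, from 0 (shut) to 100 (fully open). In form: [{"tx": .., "ty": .., "tz": .., "ax": .., "ay": .., "az": .., "fingers": ..}, ...]. A call has 1 to 5 rows; each row shifts and turns the pose as measured when the row begins, along the tool's axes as they then stand; what a row does not reach is not made up. A row lasts 1/12 s, in which the tool goes at most 41.7 mm and 7.16 degrees, less where a joint would pass 70% of its speed; a pose out of reach is approached as far as the arm can. A call with a gripper value outside its range is refused whole. The fingers move at their own pace and stop on an object; "grip_force" is the grip in N (left out, the last holds). Time passes only in rows, so rows that do not move let the fingers close. It gives the time, the measured TCP pose, the force and the opening at its end, in the units of the state.
- monitor.state(): the state, without advancing time (a new reading comes with each control period).
- eyes.read_camera(name): name is "scene" or "top" or "wrist"; returns a dict with "frame" (400x640x3 uint8, blue, green, red), "range_z" (400x640 float32, m along the optical axis (not along the pixel's ray), 0 where there is no reading), "intrinsics" (3x3 intrinsics, pixels), "distortion" ([k1, k2, p1, p2, k3] as OpenCV has them; the pictures are not rectified), "eye" and "attitude" of the camera in the world; the wrist camera has in their place "tool_from_camera" (4x4, takes a point from camera to tool coordinates, whose origin is the TCP and whose axes are the flange's). Camera axes: x right, y down, z forward; pixel columns grow to the right and rows downward; lengths in m; the calibration is good to about 2 mm. A picture is of the moment at which its call begins: read the wrist's pose just before it.
- workorder.job_done(): hands the job in, once; it reports no verdict.
The state is a dict: "t": time; "qpos": joint angles; "dq": joint speeds; "joint_torque": joint torques, N m; "ee_pos": TCP position; "orientation": TCP orientation; "wrist_force": force on the tool from outside, world axes, zero at the start; "moment": the same for the moment, N m; "finger_gap": finger opening in m.
Only numpy, scipy, OpenCV 4.12 (cv2) and the standard library are available. Lean on these libraries where they do the work, as an engineer would, in place of code of your own. Each camera call takes 0.05 s, during which the arm holds its last target. There are 200 camera calls.

## Working session

There is one attempt and no reset: what is moved stays moved. The work goes in short steps, Python scripts to look and compute and a tool call to move; the robot and the scene stay as the last step left them, time stands still between calls to the robot, and variables do not carry over. Pictures are saved under pics/ and viewed, about 8 in all and at most 12, crops included, and the job is handed in when it is done.

Besides the shell and the picture viewer there is one more tool, called after "Call:" as name([rows], argument=value, ...), one row to a line, values as JSON. apply_moves: Moves the arm, as the interface text tells. Its arguments: {"type":"object","properties":{"steps":{"type":"array","items":{"type":"object","properties":{"tx":{"type":"number"},"ty":{"type":"number"},"tz":{"type":"number"},"ax":{"type":"number"},"ay":{"type":"number"},"az":{"type":"number"},"fingers":{"type":"number"}}}},"grip_force":{"type":"number"}},"required":["steps"]}

```bash
ls; mkdir -p pics
cat > h.py <<'E'
import numpy as np, cv2
from scipy.spatial.transform import Rotation as R
from cell import monitor, eyes, workorder, bot
def cam(name):
    s=monitor.state(); c=eyes.read_camera(name)
    if name=="wrist":
        T=np.eye(4);T[:3,:3]=R.from_rotvec(s["orientation"]).as_matrix();T[:3,3]=s["ee_pos"]
        M=T@np.array(c["tool_from_camera"])
    else:
        M=np.eye(4);a=np.array(c["attitude"]);M[:3,:3]=R.from_rotvec(a.ravel()).as_matrix() if a.size==3 else a;M[:3,3]=c["eye"]
    c["M"]=M; return c
def cloud(c):
    h,w=c["range_z"].shape
    u,v=np.meshgrid(np.arange(w),np.arange(h))
    p=cv2.undistortPoints(np.stack([u,v],-1).reshape(-1,1,2).astype(float),np.array(c["intrinsics"]),np.array(c["distortion"])).reshape(h,w,2)
    z=c["range_z"]; P=np.dstack([p[...,0]*z,p[...,1]*z,z])
    W=P@c["M"][:3,:3].T+c["M"][:3,3]; W[z<=0]=np.nan; return W
E
python3 - <<'E'
from h import *
print(monitor.state(), bot.pinch_z)
for n in ("scene","top"):
    c=cam(n); print(n,c["eye"],c["attitude"]); cv2.imwrite(f"pics/{n}0.png",c["frame"]); np.save(f"{n}0.npy",cloud(c))
E
```

```text
pics
{'t': 0.0, 'qpos': array([ 1.0004026 ,  0.43525005,  0.02497045,  1.57414125, -0.01160054,
        1.13396858, -0.07507694]), 'dq': array([ 0.00143018,  0.00023459,  0.00118005, -0.00079706, -0.00073583,
        0.00064338, -0.00090993]), 'joint_torque': array([-6.82403206e-04, -6.67861319e+01,  9.84687880e-01, -3.14456928e+01,
       -6.05695182e-02,  4.30466223e-02,  2.12839905e-04]), 'ee_pos': array([ 0.28153479, -0.55740823,  0.22591104]), 'orientation': array([-3.05456934e+00, -7.27701622e-01,  8.10764272e-04]), 'wrist_force': array([-0.62573228, -0.67726625, -0.09600583]), 'moment': array([ 0.02584903,  0.02877513, -0.00084516]), 'finger_gap': 0.09177038854200695} 0.0188
scene [ 0.99666492 -0.76132351  0.74670997] [-2.15427185 -0.62145219  0.28899597]
top [ 0.3983355  -0.02648263  1.31927609] [-2.15824871  2.17809403 -0.16496393]
```

View pics/scene0.png

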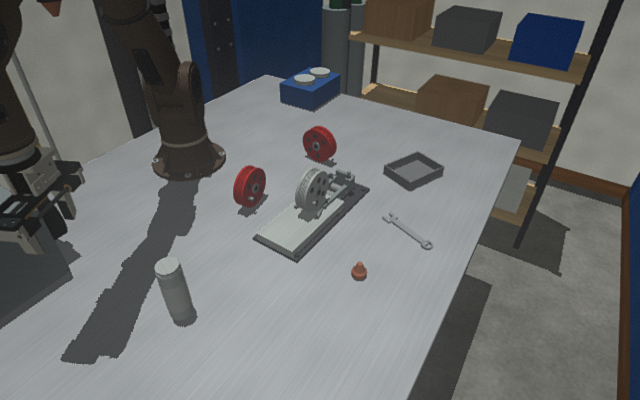

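View pics/top0.png

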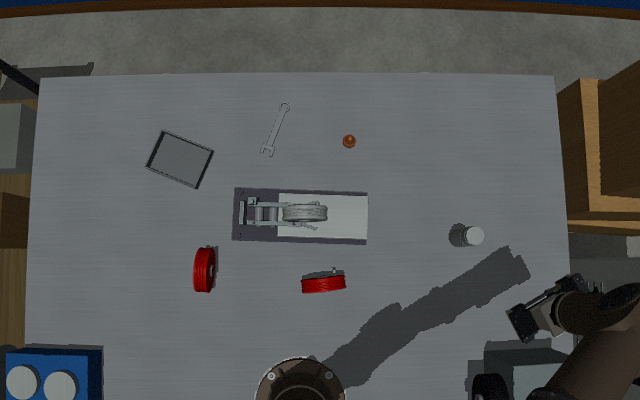

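The silver pulley is at scene (312,190), top (305,212). Its look-alikes are the two red pulleys, at scene (250,186) and (320,143), top (323,282) and (204,270). I choose the silver one on the deck and will check it in a close crop.

Run:
```python
from h import *
W=np.load("top0.npy")
a=cv2.imread("pics/top0.png")[180:250,225:375]; b=cv2.imread("pics/scene0.png")[160:265,245:380]
A=cv2.resize(a,(750,350),interpolation=cv2.INTER_CUBIC); B=cv2.resize(b,(321,250))
o=np.zeros((600,750,3),np.uint8);o[:350]=A;o[350:,:321]=B
cv2.imwrite("pics/crop1.png",o)
sub=W[180:250,225:375]
z=sub[...,2]
for lo,hi in((.004,.014),(.027,.037)):
    m=(z>lo)&(z<hi); q=sub[m]; print(len(q),np.median(q[:,2]))
    r=cv2.minAreaRect(q[:,:2].astype(np.float32)*1000); print(r); print(cv2.boxPoints(r))
m=z>.06; q=sub[m]; print(len(q)); r=cv2.minAreaRect(q[:,:2].astype(np.float32)*1000); print(r,q[:,2].max())
m=z>.11; q=sub[m]; r=cv2.minAreaRect(q[:,:2].astype(np.float32)*1000); print(len(q),r)
```

```text
2655 0.008218965382978283
((524.0986938476562, -5.313079833984375), (426.12744140625, 197.7578887939453), 89.45796203613281)
[[ 423.20856 -217.43185]
 [ 620.9576  -219.30267]
 [ 624.98883  206.8057 ]
 [ 427.2398   208.67651]]
2909 0.03237338828407932
((519.903076171875, -18.322128295898438), (353.82818603515625, 120.5592269897461), 87.4760513305664)
[[ 451.89117 -192.41006]
 [ 572.33344 -197.71912]
 [ 587.915    155.76581]
 [ 467.47272  161.07486]]
775
((529.7885131835938, 32.56609344482422), (226.3170623779297, 59.18633270263672), 85.34738159179688) 0.15737935669238134
630 ((516.6360473632812, -19.68499755859375), (112.45342254638672, 36.18109130859375), 89.7061538696289)
```

View pics/crop1.png

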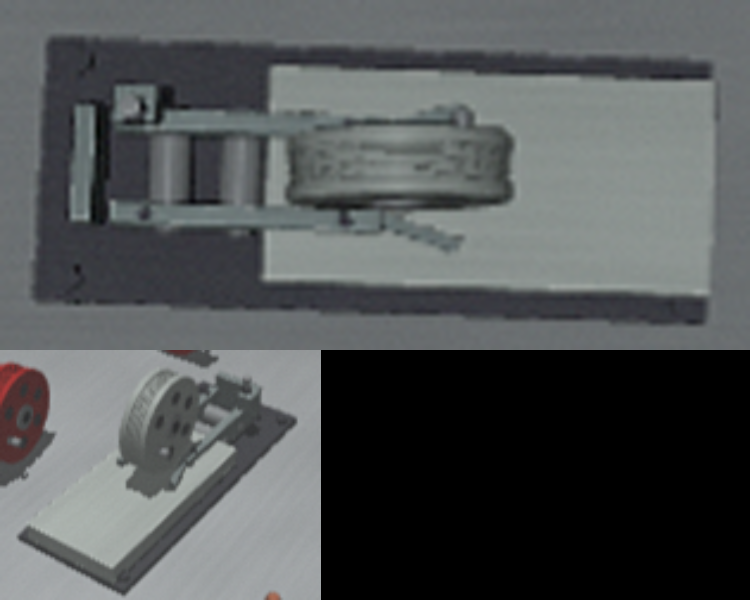

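Top crop: the pulley stands in the lane at crop (400,165), with its pin at (455,115) on the infeed, +x side. The stop boss is at (137,100), the rolls at (170,175) and (240,170), the end plate at (85,160). The lower inset confirms it is the silver pulley on the deck. Next I'll measure the fixture and pulley.

```bash
cat >> h.py <<'E'
def ray(c,px,z):
    p=cv2.undistortPoints(np.array(px,float).reshape(-1,1,2),np.array(c["intrinsics"]),np.array(c["distortion"])).reshape(-1,2)
    d=np.c_[p,np.ones(len(p))]@c["M"][:3,:3].T; o=c["M"][:3,3]; return o+d*((z-o[2])/d[:,2:3])
E
python3 - <<'E'
from h import *
from scipy.optimize import least_squares
c=cam("top"); W=cloud(c)
f=lambda L:np.array(L)/5+[225,180]-.4
d=ray(c,f([(270,67),(713,80),(710,293),(263,281)]),.032)
mdl=np.array([[60,-35],[60,-284],[-60,-284],[-60,-35]])/1e3
def fit(P,Q): # Q->P
    g=least_squares(lambda x:(Q@R.from_euler('z',x[2]).as_matrix()[:2,:2].T+x[:2]-P[:,:2]).ravel(),[.52,.09,0]); return g.x,g.fun.reshape(-1,2)*1e3
print(d); print(fit(d,mdl))
b=ray(c,f([(48,38),(712,63),(706,324),(34,300)]),.008)
print(b); 
for P,Q in((b,np.array([[75,190],[75,-190],[-75,-190],[-75,190]])/1e3),): print(fit(P,Q))
pl=ray(c,f([(77,105),(103,105),(100,218),(72,218)]),.054);print("endplate",pl.mean(0))
bo=ray(c,f([(137,103)]),.084);print("stop",bo)
# pulley cylinder
q=W[180:250,225:375].reshape(-1,3); q=q[(q[:,2]>.11)]
g=least_squares(lambda x:np.hypot(q[:,1]-x[0]-x[2]*(q[:,0]-.516),q[:,2]-x[1])-.059,[-.02,.092,0],loss="soft_l1",f_scale=.001)
print("pulley y,z,skew",g.x, "x",np.percentile(q[q[:,2]>.14][:,0],[1,5,50,95,99]))
print(R.from_rotvec(monitor.state()["orientation"]).as_matrix())
E
```

```text
[[ 0.58136574  0.05277857  0.032     ]
 [ 0.57221822 -0.19548262  0.032     ]
 [ 0.45285712 -0.19106861  0.032     ]
 [ 0.46190308  0.056691    0.032     ]]
(array([ 0.52287799,  0.09012439, -0.03632115]), array([[ 0.20171755,  0.19011008],
       [ 0.3072609 , -0.38446924],
       [-0.25249827, -0.44090598],
       [-0.25648018,  0.63526514]]))
[[ 0.60246115  0.1810625   0.008     ]
 [ 0.58528598 -0.19829446  0.008     ]
 [ 0.43640237 -0.19148824  0.008     ]
 [ 0.45330258  0.18731997  0.008     ]]
(array([ 0.51936302, -0.00535006, -0.04476512]), array([[ 0.32926862,  0.04083974],
       [ 0.49937311, -0.22152146],
       [-0.46674656, -0.31521416],
       [-0.36189517,  0.49589588]]))
endplate [0.5268933  0.15101531 0.054     ]
stop [[0.55504331 0.12080922 0.084     ]]
pulley y,z,skew [-0.01973686  0.09185773 -0.01408105] x [0.50049635 0.50091162 0.51635839 0.53328729 0.533982  ]
[[ 8.92609433e-01  4.50830295e-01 -6.67057329e-04]
 [ 4.50830772e-01 -8.92608826e-01  1.04838930e-03]
 [-1.22775601e-04 -1.23653215e-03 -9.99999228e-01]]
```

Call:
apply_moves([
  {"az": 7,"fingers": 0},
  {"az": 7,"fingers": 0},
  {"az": 7,"fingers": 0},
  {"az": 7,"fingers": 0},
  {"az": 1.2,"fingers": 0},
], grip_force=20)

```text
invalid input
```

Call:
apply_moves([
  {"tx": 0.0178,"ty": -0.036,"fingers": 0},
  {"tx": 0.0178,"ty": -0.036,"fingers": 0},
  {"tx": 0.0178,"ty": -0.036,"fingers": 0},
  {"tx": 0.0178,"ty": -0.036,"fingers": 0},
  {"tx": 0.0178,"ty": -0.036,"fingers": 0},
])

```text
invalid input
```

Call:
apply_moves([
  {"tx": 0.0178,"ty": -0.036,"fingers": 0},
  {"tx": 0.0178,"ty": -0.036,"fingers": 0},
  {"tx": 0.0178,"ty": -0.036,"fingers": 0},
  {"tx": 0.0178,"ty": -0.036,"fingers": 0},
  {"tx": 0.0178,"ty": -0.036,"fingers": 0},
])

```text
invalid input
```

Call:
apply_moves([
  {"tx": 0,"ty": 0,"tz": 0,"ax": 0,"ay": 0,"az": 7,"fingers": 0},
  {"tx": 0,"ty": 0,"tz": 0,"ax": 0,"ay": 0,"az": 7,"fingers": 0},
  {"tx": 0,"ty": 0,"tz": 0,"ax": 0,"ay": 0,"az": 7,"fingers": 0},
  {"tx": 0,"ty": 0,"tz": 0,"ax": 0,"ay": 0,"az": 7,"fingers": 0},
  {"tx": 0,"ty": 0,"tz": 0,"ax": 0,"ay": 0,"az": 1.2,"fingers": 0},
], grip_force=20)

```text
t: 0.57
ee_pos: [0.2808, -0.5566, 0.2243]
orientation: [-3.136, 0.091, 0.004]
wrist_force: [0.6, -0.0, 0.2]
finger_gap: 0.0628
```

Call:
apply_moves([
  {"tx": 0.0178,"ty": -0.036,"tz": 0,"ax": 0,"ay": 0,"az": -1,"fingers": 0},
  {"tx": 0.0178,"ty": -0.036,"tz": 0,"ax": 0,"ay": 0,"az": 0,"fingers": 0},
  {"tx": 0.0178,"ty": -0.036,"tz": 0,"ax": 0,"ay": 0,"az": 0,"fingers": 0},
  {"tx": 0.0178,"ty": -0.036,"tz": 0,"ax": 0,"ay": 0,"az": 0,"fingers": 0},
  {"tx": 0.0178,"ty": -0.036,"tz": 0,"ax": 0,"ay": 0,"az": 0,"fingers": 0},
])

```text
t: 0.98
ee_pos: [0.3725, -0.3838, 0.2223]
orientation: [3.14, -0.068, -0.013]
wrist_force: [0.4, -0.4, 0.4]
finger_gap: 0.0298
```

Call:
apply_moves([
  {"tx": 0.0178,"ty": -0.036,"tz": 0,"ax": 0,"ay": 0,"az": 0,"fingers": 0},
  {"tx": 0.0178,"ty": -0.036,"tz": 0,"ax": 0,"ay": 0,"az": 0,"fingers": 0},
  {"tx": 0.0178,"ty": -0.036,"tz": 0,"ax": 0,"ay": 0,"az": 0,"fingers": 0},
  {"tx": 0.0178,"ty": -0.036,"tz": 0,"ax": 0,"ay": 0,"az": 0,"fingers": 0},
  {"tx": 0,"ty": 0,"tz": 0,"ax": 0,"ay": 0,"az": 0,"fingers": 0},
])

```text
t: 1.4
ee_pos: [0.4546, -0.2275, 0.2218]
orientation: [-3.14, 0.026, 0.009]
wrist_force: [-0.2, 0.6, 0.5]
finger_gap: 0.0009
```

Call:
apply_moves([
  {"tx": 0.0185,"ty": -0.0335,"tz": 0,"ax": 0,"ay": 0,"az": 1.3,"fingers": 0},
  {"tx": 0.0185,"ty": -0.033,"tz": 0,"ax": 0,"ay": 0,"az": 0,"fingers": 0},
  {"tx": 0.0185,"ty": -0.033,"tz": 0,"ax": 0,"ay": 0,"az": 0,"fingers": 0},
  {"tx": 0,"ty": 0,"tz": 0.03,"ax": 0,"ay": 0,"az": 0,"fingers": 0},
  {"tx": 0,"ty": 0,"tz": 0,"ax": 0,"ay": 0,"az": 0,"fingers": 0},
])

```text
t: 1.82
ee_pos: [0.5131, -0.1287, 0.1917]
orientation: [-3.14, 0.031, 0.005]
wrist_force: [-2.3, -1.1, -1.0]
finger_gap: 0.0005
```

Run:
```python
from h import *
s=monitor.state(); print(s["ee_pos"],R.from_rotvec(s["orientation"]).as_matrix())
c=cam("wrist"); cv2.imwrite("pics/w1.png",c["frame"]); W=cloud(c); np.save("w1.npy",W)
g=cam("scene"); cv2.imwrite("pics/s1.png",cv2.resize(g["frame"][120:300,200:420],(733,600)))
```

```text
[ 0.513149   -0.12866927  0.19173258] [[ 0.99979656 -0.01994684 -0.00299285]
 [-0.01994352 -0.99980046  0.0011346 ]
 [-0.00301489 -0.00107468 -0.99999488]]
```

View pics/w1.png

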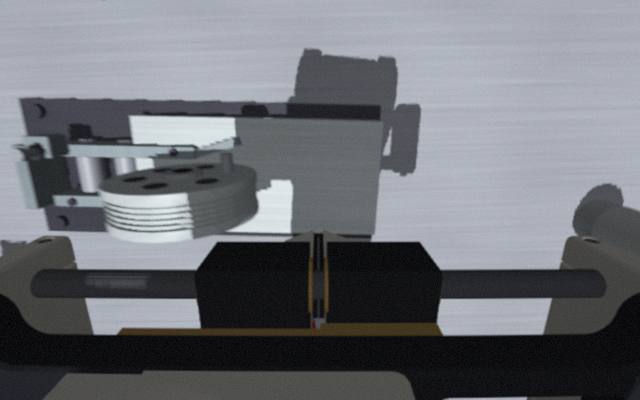

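The wrist view shows the pulley at (180,195), the pin at (226,160) and the stop at (35,150). It agrees with the estimate. I'll go down behind the pulley and start pushing.

Call:
apply_moves([
  {"tx": 0,"ty": 0,"tz": 0.03,"ax": 0,"ay": 0,"az": 1.1,"fingers": 0},
  {"tx": 0,"ty": 0,"tz": 0.03,"ax": 0,"ay": 0,"az": 0,"fingers": 0},
  {"tx": 0,"ty": 0,"tz": 0.024,"ax": 0,"ay": 0,"az": 0,"fingers": 0},
  {"tx": 0,"ty": -0.007,"tz": 0,"ax": 0,"ay": 0,"az": 0,"fingers": 0},
  {"tx": 0,"ty": -0.007,"tz": 0,"ax": 0,"ay": 0,"az": 0,"fingers": 0},
])

```text
t: 2.33
ee_pos: [0.5205, -0.1237, 0.1183]
orientation: [3.136, -0.074, 0.024]
wrist_force: [0.5, 0.8, 1.1]
finger_gap: 0.0004
```

Call:
apply_moves([
  {"tx": 0,"ty": -0.005,"tz": 0,"ax": 0,"ay": 0,"az": 0,"fingers": 0},
  {"tx": 0,"ty": -0.005,"tz": 0,"ax": 0,"ay": 0,"az": 0,"fingers": 0},
  {"tx": 0,"ty": -0.005,"tz": 0,"ax": 0,"ay": 0,"az": 0,"fingers": 0},
  {"tx": 0,"ty": -0.005,"tz": 0,"ax": 0,"ay": 0,"az": 0,"fingers": 0},
  {"tx": 0,"ty": -0.005,"tz": 0,"ax": 0,"ay": 0,"az": 0,"fingers": 0},
])

```text
t: 2.75
ee_pos: [0.5252, -0.097, 0.1256]
orientation: [3.135, -0.074, 0.038]
wrist_force: [0.3, 0.5, 0.3]
finger_gap: 0.0003
```

```bash
cat > pl.py <<'E'
from h import *
from scipy.optimize import least_squares
s=monitor.state(); print(s["t"],s["ee_pos"].round(4),s["orientation"].round(4),s["wrist_force"].round(2))
c=cam("wrist"); W=cloud(c).reshape(-1,3); B=c["frame"].reshape(-1,3).astype(int)
F=(W-[.5228,.090,0])@R.from_euler('z',-.04).as_matrix()
m=(abs(F[:,0]-.017)<.004)&(F[:,2]>.04)&(F[:,2]<.155)&(abs(F[:,1])<.2); q=F[m]
# pin: points further out than hub
p=F[(F[:,0]>.0235)&(F[:,0]<.037)&(F[:,2]>.045)&(F[:,2]<.15)&(F[:,1]<.02)&(F[:,1]>-.18)]
ym,yM=np.percentile(q[:,1],[1,99]);print("face n",len(q),"y ext",ym,yM,"mid",(ym+yM)/2,"ztop",np.percentile(q[:,2],99))
print("pin n",len(p),np.median(p,0) if len(p) else "", p.min(0) if len(p) else "",p.max(0) if len(p) else "")
E
python3 pl.py
```

```text
2.75 [ 0.5252 -0.097   0.1256] [ 3.135  -0.0737  0.0382] [0.3  0.55 0.26]
face n 9879 y ext -0.1921094803347104 -0.01526550132240636 mid -0.10368749082855838 ztop 0.15062406109632537
pin n 223 [ 0.02841753 -0.14049949  0.0818083 ] [ 0.02353498 -0.14490842  0.07295076] [ 0.03202376 -0.13462386  0.08414972]
```

```bash
cat > tgt.py <<'E'
import sys
from h import *
Rz=R.from_euler('z',-.04)
def rep(t=None):
    s=monitor.state(); f=Rz.inv().apply(s["ee_pos"]-[.5228,.090,0])
    T=R.from_rotvec(s["orientation"]); D=Rz*R.from_matrix(np.diag([1.,-1,-1]))
    print("t %.2f"%s["t"],"fix",(f*1e3).round(1),"force_f",Rz.inv().apply(s["wrist_force"]).round(2),"turn deg",np.degrees((T.inv()*D).as_rotvec()).round(2))
    if t is not None: print("tool shift mm",(T.inv().apply(Rz.apply(np.array(t,float)-f*1e3))).round(1))
if __name__=="__main__": rep([float(a) for a in sys.argv[1:]] if len(sys.argv)>3 else None)
E
python3 tgt.py 0 -187 110
```

```text
t 2.80 fix [  10.  -185.3  125.7] force_f [-0.6   1.    0.09] turn deg [ 0.24 -1.42 -0.32]
tool shift mm [-10.4   1.7  15.4]
```

Call:
apply_moves([
  {"tx": 0,"ty": 0.003,"tz": 0,"ax": 0,"ay": 0,"az": 0,"fingers": 0},
  {"tx": 0,"ty": 0,"tz": 0,"ax": 0,"ay": 0,"az": 0,"fingers": 0},
  {"tx": 0,"ty": 0,"tz": 0,"ax": 0,"ay": 0,"az": 0,"fingers": 0},
])

```text
t: 3.05
ee_pos: [0.5257, -0.0979, 0.1264]
orientation: [3.136, -0.069, 0.04]
wrist_force: [0.8, 0.5, -0.4]
finger_gap: 0.0002
```

```bash
python3 tgt.py 0 -187 110
```

```text
t 3.05 fix [  10.4 -187.6  126.4] force_f [ 0.83  0.56 -0.39] turn deg [ 0.24 -1.47 -0.21]
tool shift mm [-10.8  -0.7  16.1]
```

Call:
apply_moves([
  {"tx": -0.006,"ty": 0,"tz": 0.009,"ax": 0,"ay": -0.8,"az": 0,"fingers": 0},
  {"tx": -0.004,"ty": 0,"tz": 0.007,"ax": 0,"ay": -0.6,"az": 0,"fingers": 0},
  {"tx": 0,"ty": 0,"tz": 0,"ax": 0,"ay": 0,"az": 0,"fingers": 0},
])

```text
t: 3.3
ee_pos: [0.5149, -0.0985, 0.1087]
orientation: [3.136, -0.071, -0.002]
wrist_force: [-0.1, 0.9, -0.1]
finger_gap: 0.0004
```

```bash
python3 tgt.py 0 -187 110
```

```text
t 3.30 fix [  -0.4 -188.7  108.7] force_f [-0.13  0.86 -0.09] turn deg [ 0.27  0.06 -0.29]
tool shift mm [ 0.4 -1.7 -1.3]
```

Excellent. Now push.

Call:
apply_moves([
  {"tx": 0,"ty": -0.004,"tz": 0,"ax": 0,"ay": 0,"az": 0,"fingers": 0},
  {"tx": 0,"ty": -0.004,"tz": 0,"ax": 0,"ay": 0,"az": 0,"fingers": 0},
  {"tx": 0,"ty": -0.004,"tz": 0,"ax": 0,"ay": 0,"az": 0,"fingers": 0},
  {"tx": 0,"ty": -0.004,"tz": 0,"ax": 0,"ay": 0,"az": 0,"fingers": 0},
  {"tx": 0,"ty": -0.004,"tz": 0,"ax": 0,"ay": 0,"az": 0,"fingers": 0},
])

```text
t: 3.72
ee_pos: [0.5152, -0.0813, 0.1087]
orientation: [3.132, -0.077, -0.004]
wrist_force: [-4.8, -12.3, 19.6]
finger_gap: 0.0008
```

```bash
python3 tgt.py 0 -187 110; python3 pl.py
```

```text
t 3.72 fix [  -0.7 -171.5  108.7] force_f [ -4.27 -12.46  19.58] turn deg [ 0.51  0.15 -0.52]
tool shift mm [ 0.8 15.5 -1.2]
3.7167 [ 0.5152 -0.0813  0.1087] [ 3.1318 -0.0768 -0.0043] [ -4.77 -12.28  19.58]
face n 11865 y ext -0.15896319586404878 -0.04572309631870054 mid -0.10234314609137465 ztop 0.1498537412264355
pin n 282 [ 0.02855369 -0.1374649   0.08336628] [ 0.02350556 -0.14179787  0.04564241] [ 0.03238558 -0.07699743  0.08620681]
```

The rim ribs grip the finger and jam it, about 12 N back and 20 N up. I'll back off and push the pin forward from behind instead, with the tool tilted so the gripper body clears the pulley.

Call:
apply_moves([
  {"tx": 0,"ty": 0.008,"tz": 0,"ax": 0,"ay": 0,"az": 0,"fingers": 0},
  {"tx": 0,"ty": 0.012,"tz": 0,"ax": 0,"ay": 0,"az": 0,"fingers": 0},
  {"tx": 0.015,"ty": 0,"tz": -0.035,"ax": 0,"ay": 0,"az": 0,"fingers": 0},
  {"tx": 0.015,"ty": 0,"tz": -0.035,"ax": 0,"ay": 0,"az": 0,"fingers": 0},
  {"tx": 0,"ty": 0,"tz": 0,"ax": 0,"ay": 0,"az": 0,"fingers": 0},
])

```text
t: 4.18
ee_pos: [0.5437, -0.1034, 0.1812]
orientation: [3.131, -0.075, -0.009]
wrist_force: [1.1, -0.5, 0.7]
finger_gap: 0.0005
```

Call:
apply_moves([
  {"tx": 0,"ty": 0,"tz": 0,"ax": 0,"ay": -6.25,"az": 0,"fingers": 0},
  {"tx": 0,"ty": 0,"tz": 0,"ax": 0,"ay": -6.25,"az": 0,"fingers": 0},
  {"tx": 0,"ty": 0,"tz": 0,"ax": 0,"ay": -6.25,"az": 0,"fingers": 0},
  {"tx": 0,"ty": 0,"tz": 0,"ax": 0,"ay": -6.25,"az": 0,"fingers": 0},
  {"tx": 0,"ty": 0,"tz": 0,"ax": 0,"ay": 0,"az": 0,"fingers": 0},
])

```text
t: 4.6
ee_pos: [0.5399, -0.1053, 0.1821]
orientation: [-3.054, 0.079, 0.716]
wrist_force: [-1.4, 1.5, -2.1]
finger_gap: 0.0005
```

Call:
apply_moves([
  {"tx": 0.0165,"ty": -0.001,"tz": 0.0315,"ax": 0,"ay": 1.3,"az": -0.6,"fingers": 0},
  {"tx": 0.0165,"ty": -0.001,"tz": 0.0315,"ax": 0,"ay": 0,"az": 0,"fingers": 0},
  {"tx": 0.0165,"ty": -0.001,"tz": 0.0315,"ax": 0,"ay": 0,"az": 0,"fingers": 0},
  {"tx": 0,"ty": 0,"tz": 0,"ax": 0,"ay": 0,"az": 0,"fingers": 0},
])

```text
t: 4.98
ee_pos: [0.5489, -0.1049, 0.0755]
orientation: [-3.071, 0.065, 0.637]
wrist_force: [-1.5, 0.5, -0.8]
finger_gap: 0.0001
```

```bash
python3 tgt.py 27 -170 75
python3 - <<'E'
from h import *
g=cam("scene"); cv2.imwrite("pics/s2.png",cv2.resize(g["frame"][120:300,200:420],(733,600)))
E
```

```text
t 4.98 fix [  33.8 -193.7   75.5] force_f [-1.48  0.41 -0.84] turn deg [ 0.15 -1.56 -0.17]
tool shift mm [ -6.1 -23.7   3.1]
```

View pics/s2.png

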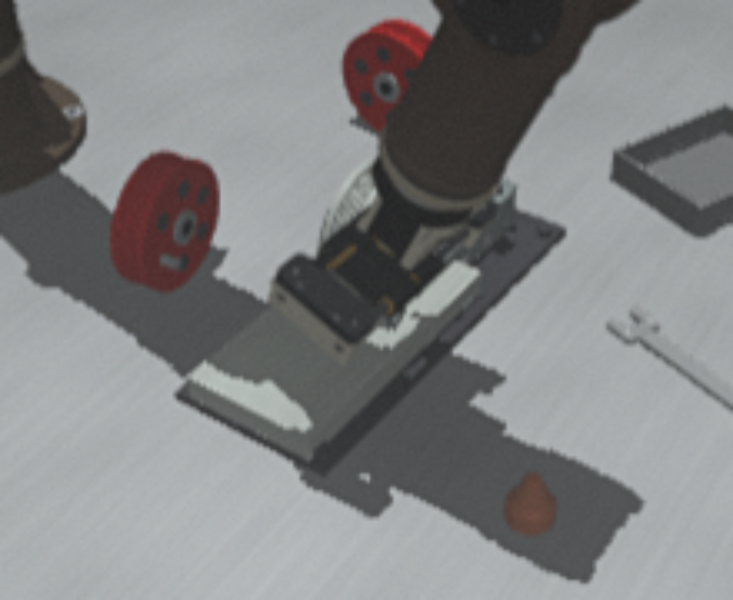

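Call:
apply_moves([
  {"tx": -0.006,"ty": -0.008,"tz": 0.003,"ax": 0,"ay": -1.5,"az": 0,"fingers": 0},
  {"tx": 0,"ty": -0.008,"tz": 0,"ax": 0,"ay": 0,"az": 0,"fingers": 0},
  {"tx": 0,"ty": -0.008,"tz": 0,"ax": 0,"ay": 0,"az": 0,"fingers": 0},
  {"tx": 0,"ty": -0.005,"tz": 0,"ax": 0,"ay": 0,"az": 0,"fingers": 0},
  {"tx": 0,"ty": -0.005,"tz": 0,"ax": 0,"ay": 0,"az": 0,"fingers": 0},
])

```text
t: 5.45
ee_pos: [0.5476, -0.0694, 0.0882]
orientation: [-3.067, 0.069, 0.654]
wrist_force: [0.6, 0.7, -1.2]
finger_gap: 0.0002
```

```bash
python3 tgt.py 26 -150 75; python3 pl.py
```

```text
t 5.45 fix [  31.1 -158.3   88.2] force_f [ 0.61  0.69 -1.22] turn deg [ 0.14 -0.93 -0.33]
tool shift mm [ 0.7 -8.4 14.2]
5.45 [ 0.5476 -0.0694  0.0882] [-3.0672  0.0694  0.6539] [ 0.64  0.67 -1.22]
face n 7700 y ext -0.152413596637519 -0.04630661837539386 mid -0.09936010750645644 ztop 0.12274247590667674
pin n 143 [ 0.03134788 -0.13807009  0.07848642] [ 0.03017763 -0.15748721  0.07352392] [ 0.03649903 -0.13386029  0.12284627]
```

Call:
apply_moves([
  {"tx": 0,"ty": 0,"tz": 0.008,"ax": 0,"ay": -0.9,"az": 0,"fingers": 0},
  {"tx": 0,"ty": 0,"tz": 0.006,"ax": 0,"ay": 0,"az": 0,"fingers": 0},
  {"tx": -0.001,"ty": -0.004,"tz": 0.001,"ax": 0,"ay": 0,"az": 0,"fingers": 0},
  {"tx": -0.001,"ty": -0.004,"tz": 0.001,"ax": 0,"ay": 0,"az": 0,"fingers": 0},
  {"tx": -0.001,"ty": -0.004,"tz": 0.001,"ax": 0,"ay": 0,"az": 0,"fingers": 0},
])

```text
t: 5.92
ee_pos: [0.5434, -0.064, 0.0764]
orientation: [3.064, -0.075, -0.66]
wrist_force: [3.6, -9.4, 12.4]
finger_gap: 0.0002
```

```bash
python3 tgt.py 26 -140 75; python3 pl.py
```

```text
t 5.92 fix [  26.8 -153.1   76.4] force_f [ 4.02 -9.27 12.42] turn deg [ 0.71 -0.71 -0.66]
tool shift mm [ -0.3 -13.1   1.4]
5.9167 [ 0.5434 -0.064   0.0764] [ 3.0643 -0.0747 -0.6599] [ 3.64 -9.42 12.42]
face n 6910 y ext -0.15123777069507546 -0.046978618330430766 mid -0.09910819451275311 ztop 0.11367195974295162
pin n 106 [ 0.03603709 -0.15182001  0.07433455] [ 0.03200435 -0.15928547  0.06986515] [ 0.03698981 -0.14659029  0.12073287]
```

Call:
apply_moves([
  {"tx": 0,"ty": 0.007,"tz": 0,"ax": 0,"ay": 0,"az": 0,"fingers": 0},
  {"tx": 0.002,"ty": 0,"tz": 0.006,"ax": 0,"ay": -0.7,"az": -0.5,"fingers": 0},
  {"tx": 0,"ty": 0,"tz": 0,"ax": 0,"ay": 0,"az": 0,"fingers": 0},
])

```text
t: 6.22
ee_pos: [0.5426, -0.0732, 0.0698]
orientation: [3.061, -0.064, -0.678]
wrist_force: [0.8, 0.4, -0.5]
finger_gap: 0.0005
```

```bash
python3 tgt.py 26 -150 69; python3 pl.py;python3 - <<'E'
from h import *
c=cam("wrist"); cv2.imwrite("pics/w3.png",c["frame"])
E
```

```text
t 6.22 fix [  26.3 -162.3   69.8] force_f [ 0.74  0.42 -0.47] turn deg [ 0.79 -0.04 -0.29]
tool shift mm [  0.  -12.3   0.7]
6.2167 [ 0.5426 -0.0732  0.0698] [ 3.0609 -0.0644 -0.6779] [ 0.76  0.39 -0.47]
face n 6844 y ext -0.1606056584430501 -0.04994079816729536 mid -0.10527322830517273 ztop 0.10814656311290018
pin n 127 [ 0.03601488 -0.16108389  0.0675568 ] [ 0.02527786 -0.17043561  0.04502746] [ 0.03699997 -0.07763094  0.11415379]
```

View pics/w3.png

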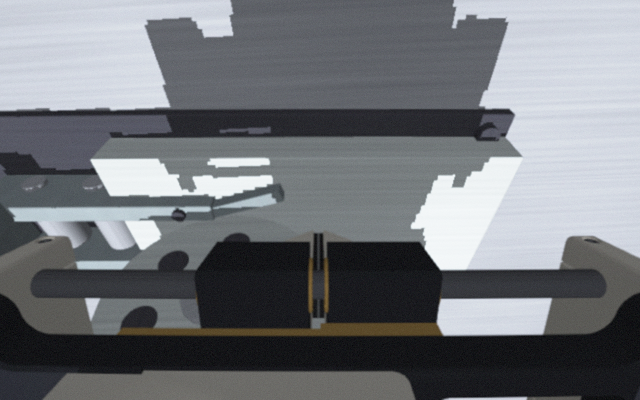

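Call:
apply_moves([
  {"tx": 0,"ty": -0.005,"tz": 0.001,"ax": 0.5,"ay": 0,"az": 0,"fingers": 0},
  {"tx": -0.001,"ty": -0.004,"tz": 0,"ax": 0,"ay": 0,"az": 0,"fingers": 0},
  {"tx": -0.001,"ty": -0.004,"tz": -0.0015,"ax": 0,"ay": 0,"az": 0,"fingers": 0},
  {"tx": -0.001,"ty": -0.004,"tz": -0.002,"ax": 0,"ay": 0,"az": 0,"fingers": 0},
  {"tx": -0.001,"ty": -0.004,"tz": -0.002,"ax": 0,"ay": 0,"az": 0,"fingers": 0},
])

```text
t: 6.73
ee_pos: [0.544, -0.06, 0.078]
orientation: [3.061, -0.08, -0.669]
wrist_force: [0.5, -3.3, 4.0]
finger_gap: 0.0008
```

```bash
python3 tgt.py 26 -150 69; python3 pl.py
```

```text
t 6.73 fix [  27.1 -149.1   78. ] force_f [ 0.63 -3.29  4.05] turn deg [ 0.73 -0.35 -0.85]
tool shift mm [2.7 0.8 8.7]
6.7333 [ 0.544 -0.06   0.078] [ 3.0611 -0.0797 -0.6693] [ 0.5  -3.31  4.05]
face n 8124 y ext -0.14620508804115334 -0.03698503407654495 mid -0.09159506105884915 ztop 0.11580454611026182
pin n 75 [ 0.03618947 -0.14780538  0.07491385] [ 0.03242275 -0.15429415  0.07171667] [ 0.03699188 -0.14263863  0.12203434]
```

Call:
apply_moves([
  {"tx": -0.0015,"ty": -0.004,"tz": -0.003,"ax": 0.5,"ay": 0,"az": -0.5,"fingers": 0},
  {"tx": -0.0015,"ty": -0.004,"tz": -0.003,"ax": 0,"ay": 0,"az": 0,"fingers": 0},
  {"tx": -0.0015,"ty": -0.004,"tz": -0.003,"ax": 0,"ay": 0,"az": 0,"fingers": 0},
  {"tx": -0.0015,"ty": -0.004,"tz": -0.003,"ax": 0,"ay": 0,"az": 0,"fingers": 0},
])

```text
t: 7.12
ee_pos: [0.5436, -0.0396, 0.0918]
orientation: [-3.062, 0.065, 0.672]
wrist_force: [-0.1, -0.5, 0.4]
finger_gap: 0.0004
```

```bash
python3 tgt.py 26 -150 69; python3 pl.py
```

```text
t 7.12 fix [  26.  -128.7   91.8] force_f [-0.06 -0.52  0.37] turn deg [ 0.09 -0.26 -0.17]
tool shift mm [ 9.6 21.3 20.7]
7.1167 [ 0.5436 -0.0396  0.0918] [-3.0618  0.0652  0.6717] [-0.09 -0.51  0.37]
face n 10121 y ext -0.12096254777028416 0.06426085848706282 mid -0.028350844641610667 ztop 0.12880928774821795
pin n 153 [ 0.03565275 -0.1274507   0.08995669] [ 0.03066249 -0.13737002  0.0450271 ] [ 0.03699086 -0.07920841  0.13611269]
```

```bash
cat > pl.py <<'E'
from h import *
from scipy.optimize import least_squares
Rz=R.from_euler('z',-.04).as_matrix()
for n in("wrist","top","scene"):
    c=cam(n); W=cloud(c).reshape(-1,3); F=(W-[.5228,.090,0])@Rz
    # rim cylinder points: |x|<14mm, outside the deck, near radius 60 around (yc,~.09)
    q=F[(abs(F[:,0])<.014)&(F[:,2]>.095)&(F[:,2]<.156)&(F[:,1]>-.17)&(F[:,1]<.07)]
    best=None
    for y0 in np.arange(-.11,.012,.004):
        k=abs(np.hypot(q[:,1]-y0,q[:,2]-.091)-.059)<.004
        if best is None or k.sum()>best[0]: best=(k.sum(),y0)
    if best[0]<30: print(n,"none",best[0]); continue
    y0=best[1]
    for _ in range(5):
        r=np.hypot(q[:,1]-y0,q[:,2]-.091)-.059; k=abs(r)<.005
        g=least_squares(lambda x:np.hypot(q[k,1]-x[0],q[k,2]-x[1])-.059,[y0,.091],loss="soft_l1",f_scale=.001); y0=g.x[0]
    a=np.degrees(np.arctan2(q[k,2]-g.x[1],q[k,1]-g.x[0]))
    print(n,"pulley y,z",g.x.round(4),"n",k.sum(),"ang",np.percentile(a,[2,98]).round())
    yc,zc=y0,.0905
    d=np.hypot(F[:,1]-yc,F[:,2]-zc)
    p=F[(F[:,0]>.0235)&(F[:,0]<.036)&(abs(d-.036)<.007)]
    if len(p): 
        an=np.degrees(np.arctan2(p[:,2]-zc,p[:,1]-yc)); h=np.histogram(an%360,36,(0,360))[0]; print("  out-of-face hist",{i*10:int(v) for i,v in enumerate(h) if v>3})
E
python3 pl.py
```

```text
wrist pulley y,z [-0.073   0.0878] n 332 ang [  8. 156.]
top pulley y,z [-0.074   0.0919] n 280 ang [ 15. 102.]
  out-of-face hist {}
scene pulley y,z [-0.0728  0.0909] n 69 ang [ 64. 133.]
```

Call:
apply_moves([
  {"tx": -0.001,"ty": -0.005,"tz": -0.0015,"ax": 0,"ay": 0,"az": 0,"fingers": 0},
  {"tx": -0.001,"ty": -0.005,"tz": -0.002,"ax": 0,"ay": 0,"az": 0,"fingers": 0},
  {"tx": -0.001,"ty": -0.005,"tz": -0.002,"ax": 0,"ay": 0,"az": 0,"fingers": 0},
  {"tx": -0.001,"ty": -0.005,"tz": -0.002,"ax": 0,"ay": 0,"az": 0,"fingers": 0},
  {"tx": -0.001,"ty": -0.005,"tz": -0.002,"ax": 0,"ay": 0,"az": 0,"fingers": 0},
])

```text
t: 7.73
ee_pos: [0.5441, -0.016, 0.1028]
orientation: [-3.064, 0.071, 0.673]
wrist_force: [0.4, -1.5, 2.6]
finger_gap: 0.0004
```

```bash
python3 tgt.py 26 -100 105; python3 pl.py
```

```text
t 7.73 fix [  25.5 -105.   102.8] force_f [ 0.49 -1.48  2.58] turn deg [ 0.21 -0.24 -0.4 ]
tool shift mm [-0.5 -5.  -2.2]
wrist pulley y,z [-0.0561  0.0882] n 396 ang [  8. 145.]
  out-of-face hist {}
top pulley y,z [-0.0562  0.0919] n 236 ang [13. 92.]
scene none 15
```

Call:
apply_moves([
  {"tx": -0.001,"ty": -0.006,"tz": -0.002,"ax": 0,"ay": 0,"az": -0.3,"fingers": 0},
  {"tx": -0.001,"ty": -0.006,"tz": -0.002,"ax": 0,"ay": 0,"az": 0,"fingers": 0},
  {"tx": -0.001,"ty": -0.006,"tz": -0.0015,"ax": 0,"ay": 0,"az": 0,"fingers": 0},
  {"tx": -0.001,"ty": -0.006,"tz": -0.001,"ax": 0,"ay": 0,"az": 0,"fingers": 0},
  {"tx": -0.001,"ty": -0.006,"tz": -0.001,"ax": 0,"ay": 0,"az": 0,"fingers": 0},
])

```text
t: 8.3
ee_pos: [0.545, 0.0143, 0.1127]
orientation: [-3.065, 0.065, 0.669]
wrist_force: [2.4, -2.9, 6.3]
finger_gap: 0.0003
```

```bash
python3 tgt.py 26 -80 105; python3 pl.py
```

```text
t 8.30 fix [ 25.2 -74.8 112.7] force_f [ 2.48 -2.76  6.32] turn deg [ 0.26 -0.38 -0.2 ]
tool shift mm [3.9 5.2 6.7]
wrist pulley y,z [-0.033   0.0906] n 581 ang [  9. 135.]
  out-of-face hist {140: 5, 150: 25}
top pulley y,z [-0.0345  0.0925] n 186 ang [15. 82.]
scene pulley y,z [-0.0301  0.0914] n 40 ang [160. 176.]
```

Call:
apply_moves([
  {"tx": -0.001,"ty": -0.005,"tz": -0.002,"ax": 0,"ay": 0,"az": 0,"fingers": 0},
  {"tx": -0.001,"ty": -0.006,"tz": -0.001,"ax": 0,"ay": 0,"az": 0,"fingers": 0},
  {"tx": -0.001,"ty": -0.006,"tz": -0.001,"ax": 0,"ay": 0,"az": 0,"fingers": 0},
  {"tx": -0.0005,"ty": -0.005,"tz": -0.0005,"ax": 0,"ay": 0,"az": 0,"fingers": 0},
])

```text
t: 8.78
ee_pos: [0.5442, 0.0374, 0.1176]
orientation: [-3.065, 0.067, 0.671]
wrist_force: [3.7, -1.5, 4.4]
finger_gap: 0.0004
```

```bash
python3 tgt.py 26 -60 115; python3 pl.py
```

```text
t 8.78 fix [ 23.5 -51.7 117.6] force_f [ 3.76 -1.32  4.41] turn deg [ 0.27 -0.32 -0.26]
tool shift mm [3.4 8.3 1.4]
wrist pulley y,z [-0.0168  0.0901] n 656 ang [  7. 173.]
  out-of-face hist {120: 7, 130: 56, 140: 54}
top pulley y,z [-0.0192  0.0924] n 148 ang [15. 72.]
scene pulley y,z [-0.0163  0.092 ] n 84 ang [148. 176.]
```

Call:
apply_moves([
  {"tx": 0.002,"ty": -0.005,"tz": -0.001,"ax": 0,"ay": 0,"az": 0,"fingers": 0},
  {"tx": 0.001,"ty": -0.005,"tz": 0,"ax": 0,"ay": 0,"az": 0,"fingers": 0},
  {"tx": 0,"ty": -0.005,"tz": 0,"ax": 0,"ay": 0,"az": 0,"fingers": 0},
])

```text
t: 9.18
ee_pos: [0.5472, 0.0522, 0.1166]
orientation: [-3.065, 0.068, 0.674]
wrist_force: [0.2, 0.5, 0.6]
finger_gap: 0.0005
```

```bash
python3 tgt.py 26 -40 115; python3 pl.py
```

```text
t 9.18 fix [ 25.9 -36.8 116.6] force_f [0.23 0.47 0.64] turn deg [ 0.26 -0.18 -0.32]
tool shift mm [0.8 3.2 1.4]
wrist pulley y,z [0.0063 0.0888] n 582 ang [ 14. 136.]
  out-of-face hist {290: 23, 300: 125, 310: 176, 320: 150, 330: 68, 340: 208, 350: 60}
top pulley y,z [0.0076 0.0913] n 193 ang [14. 83.]
  out-of-face hist {}
scene pulley y,z [0.0116 0.0918] n 53 ang [157. 176.]
  out-of-face hist {280: 5, 290: 9, 300: 4, 310: 10}
```

Call:
apply_moves([
  {"tx": 0.01,"ty": 0.01,"tz": -0.02,"ax": 0,"ay": 0,"az": 0,"fingers": 0},
  {"tx": 0.01,"ty": 0.02,"tz": -0.03,"ax": 0,"ay": 0,"az": 0,"fingers": 0},
  {"tx": 0,"ty": 0.02,"tz": -0.03,"ax": 0,"ay": 0,"az": 0,"fingers": 0},
  {"tx": 0,"ty": 0,"tz": 0,"ax": 0,"ay": 0,"az": 0,"fingers": 0},
])

```text
t: 9.67
ee_pos: [0.5952, 0.0004, 0.1814]
orientation: [-3.063, 0.059, 0.687]
wrist_force: [0.4, -0.6, -0.0]
finger_gap: 0.0005
```

```bash
python3 tgt.py 26 -40 115; python3 pl.py
python3 - <<'E'
from h import *
c=cam("wrist"); cv2.imwrite("pics/w4.png",c["frame"]); np.save("w4.npy",cloud(c))
E
```

```text
t 9.67 fix [ 75.9 -86.6 181.4] force_f [ 0.41 -0.62 -0.01] turn deg [ 0.4   0.29 -0.01]
tool shift mm [-16.8 -47.2  81.1]
wrist pulley y,z [0.0068 0.0887] n 574 ang [ 26. 173.]
  out-of-face hist {80: 12, 90: 109, 100: 56, 290: 19, 300: 76, 310: 97, 320: 81, 330: 39, 340: 92, 350: 28}
top pulley y,z [0.0018 0.0901] n 379 ang [ 22. 131.]
  out-of-face hist {90: 7, 300: 4, 310: 8, 320: 6, 350: 13}
scene pulley y,z [-0.     0.089] n 152 ang [123. 172.]
  out-of-face hist {310: 6, 320: 6, 330: 4}
```

View pics/w4.png

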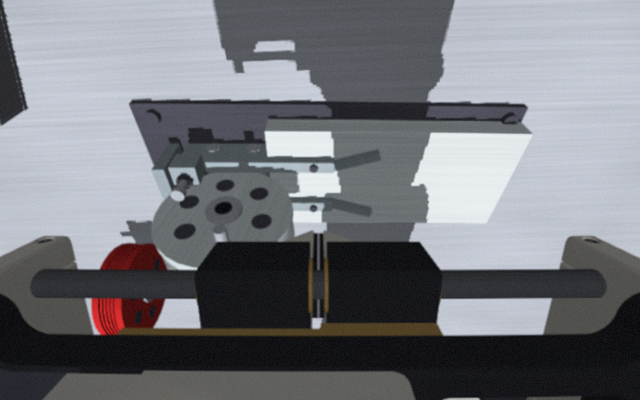

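The pulley is seated, centre (225,215), with the pin at the top (220,236) and the stop screw head at (180,190). I'll measure the pin and screw in this view.

Run:
```python
from h import *
W=np.load("w4.npy"); F=(W-[.5228,.090,0])@R.from_euler('z',-.04).as_matrix()
def st(n,m):
    q=F[m]; print(n,len(q),(np.median(q,0)*1e3).round(1),(np.percentile(q,3,0)*1e3).round(1),(np.percentile(q,97,0)*1e3).round(1))
x,y,z=F[...,0],F[...,1],F[...,2]
st("pin",(x>.022)&(x<.04)&(z>.112)&(z<.14)&(abs(y)<.03))
st("screw",(x>.018)&(x<.042)&(z>.072)&(z<.095)&(y>.02)&(y<.06))
st("boss",(x>.01)&(x<.05)&(z>.055)&(z<.068)&(y>.02)&(y<.06))
st("hub",(x>.0185)&(x<.0225)&(z>.07)&(z<.11)&(abs(y)<.02))
st("face",(x>.0145)&(x<.0182)&(z>.11)&(z<.15)&(abs(y)<.02))
st("endplate",(z>.05)&(z<.058)&(abs(x)<.015)&(y>.05)&(y<.085))
```

```text
pin 197 [ 29.2  -7.  126. ] [ 22.7 -11.  119.8] [ 30.4  -2.1 128.9]
screw 220 [30.4 37.4 83.7] [23.6 33.  72.9] [34.1 43.7 85.2]
boss 851 [33.2 34.4 62.4] [13.4 22.8 55.7] [42.5 49.5 67.4]
hub 111 [18.7  1.6 88.2] [ 18.5 -10.   77.9] [19.4 12.3 99.7]
face 261 [ 14.8  11.4 131.8] [ 14.5 -11.2 114.9] [ 15.5  19.6 145. ]
endplate 149 [ 8.4 67.6 52.8] [-1.8 60.9 51.2] [14.7 72.4 53.8]
```

Call:
apply_moves([
  {"tx": 0,"ty": 0,"tz": 0,"ax": 0,"ay": 6.25,"az": 0,"fingers": 0},
  {"tx": 0,"ty": 0,"tz": 0,"ax": 0,"ay": 6.25,"az": 0,"fingers": 0},
  {"tx": 0,"ty": 0,"tz": 0,"ax": 0,"ay": 6.25,"az": 0,"fingers": 0},
  {"tx": 0,"ty": 0,"tz": 0,"ax": 0,"ay": 6.25,"az": 0,"fingers": 0},
  {"tx": 0,"ty": 0,"tz": 0,"ax": 0,"ay": 0,"az": 0,"fingers": 0},
])

```text
t: 10.28
ee_pos: [0.5828, 0.0112, 0.1647]
orientation: [3.14, -0.038, -0.025]
wrist_force: [-1.4, 0.7, -0.0]
finger_gap: 0.0003
```

```bash
TILT=0 python3 tgt.py 29 -40 140
```

```text
t 10.28 fix [ 63.1 -76.3 164.7] force_f [-1.47  0.69 -0.03] turn deg [0.07 0.93 0.9 ]
tool shift mm [-33.2 -36.8  25.2]
```

Call:
apply_moves([
  {"tx": -0.016,"ty": -0.018,"tz": 0.006,"ax": 0,"ay": 0.9,"az": 0.9,"fingers": 0},
  {"tx": -0.016,"ty": -0.018,"tz": 0.008,"ax": 0,"ay": 0,"az": 0,"fingers": 0},
  {"tx": 0,"ty": 0,"tz": 0.01,"ax": 0,"ay": 0,"az": 0,"fingers": 0},
  {"tx": 0,"ty": 0,"tz": 0,"ax": 0,"ay": 0,"az": 0,"fingers": 0},
])

```text
t: 10.62
ee_pos: [0.545, 0.0514, 0.1388]
orientation: [3.14, -0.058, -0.011]
wrist_force: [-0.4, -0.4, -0.3]
finger_gap: 0.0006
```

```bash
TILT=0 python3 tgt.py 29 -30 116
```

```text
t 10.62 fix [ 23.7 -37.7 138.8] force_f [-0.38 -0.38 -0.3 ] turn deg [0.1  0.4  0.18]
tool shift mm [ 5.4 -7.7 22.8]
```

Call:
apply_moves([
  {"tx": 0.006,"ty": 0,"tz": 0.008,"ax": 0,"ay": 0.4,"az": 0,"fingers": 0},
  {"tx": 0,"ty": 0,"tz": 0.015,"ax": 0,"ay": 0,"az": 0,"fingers": 0},
  {"tx": 0,"ty": -0.006,"tz": 0.001,"ax": 0,"ay": 0,"az": 0,"fingers": 0},
  {"tx": 0,"ty": -0.005,"tz": 0.001,"ax": 0,"ay": 0,"az": 0,"fingers": 0},
  {"tx": 0,"ty": 0,"tz": 0,"ax": 0,"ay": 0,"az": 0,"fingers": 0},
])

```text
t: 11.03
ee_pos: [0.5544, 0.0628, 0.1113]
orientation: [3.139, -0.058, -0.004]
wrist_force: [-0.3, 0.8, 0.1]
finger_gap: 0.0008
```

```bash
TILT=0 python3 tgt.py 29 0 115
```

```text
t 11.03 fix [ 32.7 -26.  111.3] force_f [-0.37  0.83  0.11] turn deg [0.13 0.13 0.18]
tool shift mm [ -3.6 -26.   -3.7]
```

Now push the pin forward over the top.

Call:
apply_moves([
  {"tx": -0.003,"ty": -0.005,"tz": -0.001,"ax": 0,"ay": 0,"az": 0,"fingers": 0},
  {"tx": 0,"ty": -0.005,"tz": 0,"ax": 0,"ay": 0,"az": 0,"fingers": 0},
  {"tx": 0,"ty": -0.005,"tz": 0,"ax": 0,"ay": 0,"az": 0,"fingers": 0},
  {"tx": 0,"ty": -0.005,"tz": 0,"ax": 0,"ay": 0,"az": 0,"fingers": 0},
  {"tx": 0,"ty": -0.005,"tz": 0,"ax": 0,"ay": 0,"az": 0,"fingers": 0},
])

```text
t: 11.45
ee_pos: [0.5549, 0.0869, 0.1146]
orientation: [3.136, -0.063, 0.002]
wrist_force: [0.3, -9.0, 8.3]
finger_gap: 0.0004
```

```bash
TILT=0 python3 tgt.py 29 10 112; python3 pl.py
```

```text
t 11.45 fix [ 32.2  -1.8 114.6] force_f [ 0.64 -8.98  8.29] turn deg [ 0.27 -0.08 -0.01]
tool shift mm [ -3.2 -11.8   2.5]
wrist pulley y,z [0.0163 0.0914] n 123 ang [ 30. 109.]
  out-of-face hist {280: 34, 290: 126, 300: 98, 310: 184, 320: 13}
top none 0
scene pulley y,z [0.0143 0.0903] n 119 ang [135. 174.]
  out-of-face hist {280: 10, 290: 6, 300: 6, 310: 4}
```

Call:
apply_moves([
  {"tx": 0,"ty": 0.005,"tz": 0,"ax": 0,"ay": 0,"az": 0,"fingers": 0},
  {"tx": 0,"ty": 0.008,"tz": 0,"ax": 0,"ay": 0,"az": 0,"fingers": 0},
  {"tx": 0,"ty": 0.01,"tz": -0.01,"ax": 0,"ay": 0,"az": 0,"fingers": 0},
  {"tx": 0,"ty": 0.01,"tz": -0.02,"ax": 0,"ay": 0,"az": 0,"fingers": 0},
])

```text
t: 11.93
ee_pos: [0.5508, 0.0555, 0.143]
orientation: [3.137, -0.054, -0.007]
wrist_force: [0.1, -0.8, -0.3]
finger_gap: 0.0005
```

```bash
TILT=0 python3 tgt.py 29 10 112; python3 pl.py
cat > st.py <<'E'
from h import *
c=cam("wrist"); cv2.imwrite("pics/wl.png",c["frame"])
W=cloud(c); F=(W-[.5228,.090,0])@R.from_euler('z',-.04).as_matrix()
x,y,z=F[...,0],F[...,1],F[...,2]
def st(n,m):
    q=F[m]; 
    if len(q): print(n,len(q),(np.median(q,0)*1e3).round(1),(np.percentile(q,3,0)*1e3).round(1),(np.percentile(q,97,0)*1e3).round(1))
st("hub",(x>.0185)&(x<.0225)&(z>.07)&(z<.11)&(abs(y)<.025))
st("pin",(x>.0235)&(x<.036)&(z>.092)&(z<.14)&(y>-.03)&(y<.06))
st("screw",(x>.018)&(x<.042)&(z>.078)&(z<.091)&(y>.025)&(y<.06))
E
python3 st.py
```

```text
t 11.93 fix [ 29.4 -33.3 143. ] force_f [ 0.1  -0.75 -0.31] turn deg [0.22 0.26 0.31]
tool shift mm [ -0.  -43.4  30.8]
wrist pulley y,z [0.0018 0.0882] n 123 ang [ 27. 126.]
  out-of-face hist {90: 179, 100: 101, 300: 28, 310: 136, 320: 95, 330: 16, 340: 122, 350: 112}
top none 0
scene pulley y,z [0.0017 0.0884] n 160 ang [120. 173.]
  out-of-face hist {100: 6, 300: 5, 310: 6, 320: 7, 330: 4, 340: 8, 350: 4}
hub 722 [19.5 -5.9 95.9] [ 18.8 -23.6  71.5] [ 21.9  24.1 108.5]
pin 315 [ 32.5  -1.5 126.7] [23.6 -5.8 93.5] [ 35.7  12.7 129. ]
screw 556 [20.4 38.9 84.1] [19.6 27.  78.6] [33.3 58.2 90.3]
```

Pushing the pin horizontally only climbs the second roll. I backed off and the pulley re-seated. I'll press lightly on the top of the rim and draw it forward, so the force points down into the V.

Call:
apply_moves([
  {"tx": 0,"ty": 0,"tz": -0.025,"ax": 0,"ay": 0.3,"az": 0.3,"fingers": 0},
  {"tx": -0.015,"ty": -0.01,"tz": 0,"ax": 0,"ay": 0,"az": 0,"fingers": 0},
  {"tx": -0.014,"ty": -0.012,"tz": 0,"ax": 0,"ay": 0,"az": 0,"fingers": 0},
  {"tx": 0,"ty": 0,"tz": 0,"ax": 0,"ay": 0,"az": 0,"fingers": 0},
])

```text
t: 12.47
ee_pos: [0.5227, 0.0799, 0.169]
orientation: [3.139, -0.067, 0.005]
wrist_force: [-1.2, 0.6, 0.3]
finger_gap: 0.0005
```

```bash
TILT=0 python3 tgt.py 0 -8 150
```

```text
t 12.47 fix [  0.3 -10.1 169. ] force_f [-1.18  0.53  0.27] turn deg [ 0.12 -0.17 -0.16]
tool shift mm [-0.4 -2.2 19. ]
```

Call:
apply_moves([
  {"tx": 0,"ty": 0,"tz": 0.01,"ax": 0,"ay": 0,"az": 0,"fingers": 0},
  {"tx": 0,"ty": 0,"tz": 0.007,"ax": 0,"ay": 0,"az": 0,"fingers": 0},
  {"tx": 0,"ty": 0,"tz": 0.002,"ax": 0,"ay": 0,"az": 0,"fingers": 0},
  {"tx": 0,"ty": 0,"tz": 0.001,"ax": 0,"ay": 0,"az": 0,"fingers": 0},
])

```text
t: 12.8
ee_pos: [0.5234, 0.0799, 0.147]
orientation: [3.139, -0.064, 0.006]
wrist_force: [-3.0, -1.8, 27.0]
finger_gap: 0.0006
```

```bash
TILT=0 python3 tgt.py 0 -8 150
```

```text
t 12.80 fix [  1.  -10.1 147. ] force_f [-2.9  -1.89 27.05] turn deg [ 0.11 -0.21 -0.06]
tool shift mm [-1. -2. -3.]
```

Call:
apply_moves([
  {"tx": 0,"ty": -0.004,"tz": -0.0015,"ax": 0,"ay": 0,"az": 0,"fingers": 0},
  {"tx": 0,"ty": -0.004,"tz": 0,"ax": 0,"ay": 0,"az": 0,"fingers": 0},
])

```text
t: 12.97
ee_pos: [0.5252, 0.0852, 0.1486]
orientation: [3.137, -0.07, 0.006]
wrist_force: [-2.8, -2.1, 13.2]
finger_gap: 0.0003
```

```bash
TILT=0 python3 tgt.py 0 -8 150; python3 pl.py
```

```text
t 12.97 fix [  2.6  -4.7 148.6] force_f [-2.69 -2.19 13.25] turn deg [ 0.23 -0.24 -0.25]
tool shift mm [-2.6  3.3 -1.4]
wrist pulley y,z [0.0035 0.0869] n 2271 ang [ 24. 157.]
  out-of-face hist {80: 144, 90: 209, 300: 31, 310: 130, 320: 80, 340: 135, 350: 88}
top pulley y,z [0.0019 0.0904] n 37 ang [140. 174.]
scene pulley y,z [0.003  0.0887] n 194 ang [ 94. 172.]
  out-of-face hist {90: 9, 100: 6, 300: 8, 310: 9, 320: 6, 330: 4, 350: 7}
```

Call:
apply_moves([
  {"tx": -0.001,"ty": -0.005,"tz": 0,"ax": 0,"ay": 0,"az": 0,"fingers": 0},
  {"tx": -0.001,"ty": -0.005,"tz": 0.0005,"ax": 0,"ay": 0,"az": 0,"fingers": 0},
  {"tx": -0.0005,"ty": -0.005,"tz": 0.0005,"ax": 0,"ay": 0,"az": 0,"fingers": 0},
])

```text
t: 13.37
ee_pos: [0.526, 0.0967, 0.149]
orientation: [3.134, -0.077, 0.01]
wrist_force: [-2.5, -1.7, 13.4]
finger_gap: 0.0007
```

```bash
TILT=0 python3 tgt.py 0 -8 150; python3 st.py; python3 pl.py | grep pull
```

```text
t 13.37 fix [  3.    6.9 149. ] force_f [-2.46 -1.83 13.39] turn deg [ 0.35 -0.39 -0.53]
tool shift mm [-2.8 14.9 -1. ]
hub 537 [20.7 -9.4 98.5] [ 20.1 -24.3  72.7] [ 22.1  24.1 109.5]
pin 465 [ 27.6   8.8 126.1] [23.7 -7.3 92.5] [ 35.4  14.9 128.3]
screw 404 [23.6 39.2 84.3] [20.6 27.  78.6] [33.3 57.7 90.6]
wrist pulley y,z [0.0032 0.0868] n 2190 ang [ 22. 156.]
top pulley y,z [0.0019 0.0899] n 61 ang [120. 151.]
scene pulley y,z [0.0019 0.088 ] n 217 ang [ 87. 172.]
```

Call:
apply_moves([
  {"tx": -0.001,"ty": -0.005,"tz": 0.0005,"ax": 0,"ay": 0,"az": 0.4,"fingers": 0},
  {"tx": -0.001,"ty": -0.005,"tz": 0.0005,"ax": 0,"ay": 0,"az": 0,"fingers": 0},
  {"tx": -0.001,"ty": -0.005,"tz": 0.0008,"ax": 0,"ay": 0,"az": 0,"fingers": 0},
  {"tx": -0.0005,"ty": -0.005,"tz": 0.001,"ax": 0,"ay": 0,"az": 0,"fingers": 0},
])

```text
t: 13.9
ee_pos: [0.5257, 0.115, 0.1457]
orientation: [3.133, -0.095, 0.011]
wrist_force: [-0.2, -0.1, 2.3]
finger_gap: 0.0007
```

```bash
TILT=0 python3 tgt.py 0 -8 150; python3 st.py; python3 pl.py | grep pull
```

```text
t 13.90 fix [  1.9  25.1 145.7] force_f [-0.24 -0.1   2.3 ] turn deg [ 0.39 -0.42 -1.18]
tool shift mm [-1.2 33.2 -4.1]
hub 546 [ 19.8 -10.3 101.7] [ 19.3 -24.3  73.3] [ 22.1  13.6 109.4]
pin 507 [ 27.3  18.7 122. ] [23.6 -6.3 92.9] [ 35.7  25.5 124.6]
screw 427 [23.9 39.8 84.3] [19.9 28.6 79. ] [33.4 58.1 90.6]
wrist pulley y,z [0.0028 0.0873] n 2579 ang [ 18. 150.]
top pulley y,z [0.0011 0.0894] n 80 ang [ 95. 122.]
scene pulley y,z [0.0013 0.0883] n 240 ang [ 73. 172.]
```

One more rim stroke.

Call:
apply_moves([
  {"tx": 0,"ty": 0,"tz": -0.015,"ax": 0,"ay": -0.4,"az": -1,"fingers": 0},
  {"tx": -0.001,"ty": 0.016,"tz": 0,"ax": 0,"ay": 0,"az": 0,"fingers": 0},
  {"tx": 0,"ty": 0.017,"tz": 0,"ax": 0,"ay": 0,"az": 0,"fingers": 0},
  {"tx": 0,"ty": 0,"tz": 0,"ax": 0,"ay": 0,"az": 0,"fingers": 0},
])

```text
t: 14.43
ee_pos: [0.5223, 0.0811, 0.1599]
orientation: [3.133, -0.061, -0.005]
wrist_force: [-1.1, -0.6, -0.5]
finger_gap: 0.0005
```

```bash
TILT=0 python3 tgt.py 0 -9 149
```

```text
t 14.43 fix [-1.000e-01 -8.900e+00  1.599e+02] force_f [-1.07 -0.61 -0.5 ] turn deg [0.44 0.17 0.04]
tool shift mm [ 0.1  0.  10.9]
```

Call:
apply_moves([
  {"tx": 0,"ty": 0,"tz": 0.006,"ax": 0.4,"ay": 0,"az": 0,"fingers": 0},
  {"tx": 0,"ty": 0,"tz": 0.003,"ax": 0,"ay": 0,"az": 0,"fingers": 0},
  {"tx": 0,"ty": 0,"tz": 0.001,"ax": 0,"ay": 0,"az": 0,"fingers": 0},
])

```text
t: 14.68
ee_pos: [0.5223, 0.0809, 0.1486]
orientation: [-3.141, 0.065, 0.005]
wrist_force: [0.4, 0.5, 2.1]
finger_gap: 0.0001
```

Call:
apply_moves([
  {"tx": 0,"ty": -0.001,"tz": 0.0012,"ax": 0,"ay": 0,"az": 0,"fingers": 0},
  {"tx": 0,"ty": -0.005,"tz": 0.0005,"ax": 0,"ay": 0,"az": 0,"fingers": 0},
  {"tx": -0.0005,"ty": -0.005,"tz": 0.0002,"ax": 0,"ay": 0,"az": 0,"fingers": 0},
  {"tx": -0.001,"ty": -0.005,"tz": 0.0005,"ax": 0,"ay": 0,"az": 0,"fingers": 0},
  {"tx": -0.001,"ty": -0.005,"tz": 0.0005,"ax": 0,"ay": 0,"az": 0,"fingers": 0},
])

```text
t: 15.1
ee_pos: [0.5239, 0.1023, 0.1492]
orientation: [3.14, -0.067, 0.005]
wrist_force: [-2.0, 0.0, -1.1]
finger_gap: 0.0006
```

```bash
TILT=0 python3 tgt.py 0 -8 150; python3 st.py; python3 pl.py | grep pull
```

```text
t 15.10 fix [  0.6  12.3 149.2] force_f [-1.95 -0.06 -1.05] turn deg [ 0.06 -0.18 -0.14]
tool shift mm [-0.5 20.3 -0.8]
hub 716 [ 19.9  -3.1 100.6] [ 19.4 -23.8  72.6] [ 22.2  23.9 109.1]
pin 484 [ 27.2  27.1 115. ] [23.6 -5.9 93.6] [ 35.9  33.9 117.4]
screw 294 [22.5 41.6 84.2] [19.7 34.5 79. ] [33.4 58.7 90. ]
wrist pulley y,z [0.0028 0.0872] n 2935 ang [ 22. 153.]
top pulley y,z [0.0024 0.0904] n 74 ang [114. 142.]
scene pulley y,z [0.0015 0.0886] n 230 ang [ 78. 172.]
```

Call:
apply_moves([
  {"tx": 0,"ty": -0.002,"tz": 0.002,"ax": 0,"ay": 0,"az": 0,"fingers": 0},
  {"tx": -0.001,"ty": -0.005,"tz": 0.0015,"ax": 0,"ay": 0,"az": 0,"fingers": 0},
  {"tx": -0.001,"ty": -0.005,"tz": 0.0018,"ax": 0,"ay": 0,"az": 0,"fingers": 0},
  {"tx": 0,"ty": 0,"tz": -0.005,"ax": 0,"ay": 0,"az": 0,"fingers": 0},
  {"tx": 0,"ty": 0,"tz": -0.012,"ax": 0,"ay": 0,"az": 0,"fingers": 0},
])

```text
t: 15.72
ee_pos: [0.5226, 0.1145, 0.161]
orientation: [3.14, -0.067, 0.004]
wrist_force: [-0.1, -0.3, 0.5]
finger_gap: 0.0004
```

```bash
TILT=0 python3 tgt.py 29 38 125; python3 st.py; python3 pl.py | grep pull
```

```text
t 15.72 fix [ -1.2  24.5 161. ] force_f [-0.1  -0.32  0.51] turn deg [ 0.03 -0.15 -0.15]
tool shift mm [ 30.1 -13.6  36.1]
hub 614 [ 19.8  -2.2 100.7] [ 19.4 -24.   73.7] [ 22.1  23.6 109.1]
pin 414 [ 27.8  31.8 109. ] [23.6 -5.1 93.4] [ 35.9  38.5 111.5]
screw 196 [20.1 43.1 84.2] [19.6 25.9 79.7] [33.5 59.  90.6]
wrist pulley y,z [0.0028 0.0871] n 3584 ang [ 20. 150.]
top pulley y,z [-0.0004  0.0882] n 71 ang [ 96. 122.]
scene pulley y,z [0.0019 0.0884] n 231 ang [ 67. 172.]
```

View pics/wl.png

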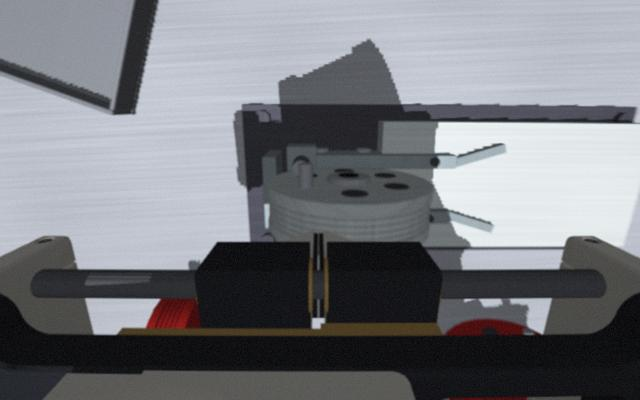

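Call:
apply_moves([
  {"tx": 0.016,"ty": -0.006,"tz": 0,"ax": 0,"ay": 0,"az": 0,"fingers": 0},
  {"tx": 0.014,"ty": -0.006,"tz": 0,"ax": 0,"ay": 0,"az": 0,"fingers": 0},
  {"tx": 0,"ty": 0,"tz": 0.02,"ax": 0,"ay": 0,"az": 0,"fingers": 0},
  {"tx": 0,"ty": 0,"tz": 0.014,"ax": 0,"ay": 0,"az": 0,"fingers": 0},
  {"tx": 0,"ty": 0,"tz": 0,"ax": 0,"ay": 0,"az": 0,"fingers": 0},
])

```text
t: 16.33
ee_pos: [0.5555, 0.1234, 0.1252]
orientation: [3.14, -0.071, 0.008]
wrist_force: [0.4, -0.3, -0.6]
finger_gap: 0.0003
```

```bash
TILT=0 python3 tgt.py 29 36 116
```

```text
t 16.33 fix [ 31.3  34.7 125.2] force_f [ 0.44 -0.24 -0.6 ] turn deg [ 0.04 -0.31 -0.31]
tool shift mm [-2.4 -1.3  9.2]
```

Call:
apply_moves([
  {"tx": -0.002,"ty": -0.001,"tz": 0.006,"ax": 0,"ay": 0,"az": 0,"fingers": 0},
  {"tx": 0,"ty": 0,"tz": 0.003,"ax": 0,"ay": 0,"az": 0,"fingers": 0},
  {"tx": 0,"ty": -0.0005,"tz": 0.003,"ax": 0,"ay": 0,"az": 0,"fingers": 0},
  {"tx": 0,"ty": -0.0005,"tz": 0.003,"ax": 0,"ay": 0,"az": 0,"fingers": 0},
])

```text
t: 16.67
ee_pos: [0.5552, 0.1253, 0.1103]
orientation: [3.141, -0.073, 0.014]
wrist_force: [2.7, 2.2, 4.0]
finger_gap: 0.0007
```

```bash
TILT=0 python3 tgt.py 29 36 100; python3 pl.py | grep pull; python3 st.py
```

```text
t 16.67 fix [ 31.   36.6 110.3] force_f [2.56 2.35 3.98] turn deg [-0.   -0.5  -0.37]
tool shift mm [-2.1  0.6 10.3]
wrist pulley y,z [0.0027 0.0873] n 1080 ang [ 52. 149.]
top pulley y,z [-0.0006  0.0897] n 128 ang [ 99. 170.]
scene pulley y,z [0.0017 0.0889] n 193 ang [106. 171.]
hub 93 [ 19.2 -15.1  74.1] [ 18.6 -24.4  70.1] [22.5 15.5 82.4]
pin 6 [ 35.5  37.3 139.7] [ 34.7  37.3 139.2] [ 35.8  37.8 140. ]
screw 146 [32.  38.6 83.9] [29.  34.3 78.7] [33.9 44.1 85.1]
```

Call:
apply_moves([
  {"tx": -0.001,"ty": -0.0005,"tz": 0.003,"ax": 0,"ay": 0,"az": 0,"fingers": 0},
  {"tx": 0,"ty": -0.0005,"tz": 0.003,"ax": 0,"ay": 0,"az": 0,"fingers": 0},
  {"tx": 0,"ty": 0,"tz": 0.002,"ax": 0,"ay": 0,"az": 0,"fingers": 0},
])

```text
t: 17.12
ee_pos: [0.5562, 0.1283, 0.1047]
orientation: [-3.138, 0.071, -0.021]
wrist_force: [0.6, 1.2, 5.9]
finger_gap: 0.0007
```

```bash
TILT=0 python3 tgt.py 29 36 97; python3 pl.py | grep pull
```

```text
t 17.12 fix [ 31.8  39.6 104.7] force_f [0.6  1.2  5.86] turn deg [-0.17 -0.77 -0.31]
tool shift mm [-2.9  3.7  7.6]
wrist pulley y,z [0.0026 0.0872] n 901 ang [ 47. 149.]
top pulley y,z [-0.0003  0.0896] n 134 ang [ 97. 168.]
scene pulley y,z [0.0014 0.0882] n 177 ang [108. 172.]
```

Call:
apply_moves([
  {"tx": -0.001,"ty": 0,"tz": 0.002,"ax": 0,"ay": 0,"az": 0,"fingers": 0},
  {"tx": -0.001,"ty": 0.0005,"tz": 0.002,"ax": 0,"ay": 0,"az": 0,"fingers": 0},
  {"tx": 0,"ty": 0,"tz": 0.002,"ax": 0,"ay": 0,"az": 0,"fingers": 0},
])

```text
t: 17.52
ee_pos: [0.5558, 0.1299, 0.1004]
orientation: [-3.135, 0.069, -0.028]
wrist_force: [2.1, 3.0, 6.9]
finger_gap: 0.0006
```

Call:
apply_moves([
  {"tx": -0.001,"ty": 0.0005,"tz": 0.0015,"ax": 0,"ay": 0,"az": 0,"fingers": 0},
  {"tx": 0,"ty": 0.0005,"tz": 0.0015,"ax": 0,"ay": 0,"az": 0,"fingers": 0},
])

```text
t: 17.68
ee_pos: [0.5557, 0.1303, 0.0984]
orientation: [-3.134, 0.068, -0.032]
wrist_force: [1.6, 3.2, 6.8]
finger_gap: 0.0007
```

Call:
apply_moves([
  {"tx": 0,"ty": 0,"tz": 0.001,"ax": 0,"ay": 0,"az": 0,"fingers": 0},
  {"tx": 0,"ty": 0,"tz": 0.001,"ax": 0,"ay": 0,"az": 0,"fingers": 0},
])

```text
t: 17.85
ee_pos: [0.5563, 0.1312, 0.0972]
orientation: [-3.133, 0.067, -0.034]
wrist_force: [1.7, 1.0, 6.2]
finger_gap: 0.0006
```

Call:
apply_moves([
  {"tx": -0.0005,"ty": 0.001,"tz": 0.001,"ax": 0,"ay": 0,"az": 0,"fingers": 0},
  {"tx": 0,"ty": 0.0005,"tz": 0.001,"ax": 0,"ay": 0,"az": 0,"fingers": 0},
])

```text
t: 18.02
ee_pos: [0.5563, 0.1308, 0.0961]
orientation: [-3.131, 0.065, -0.037]
wrist_force: [1.7, 3.0, 4.4]
finger_gap: 0.0003
```

Call:
apply_moves([
  {"tx": 0,"ty": 0,"tz": 0.001,"ax": 0,"ay": 0,"az": 0,"fingers": 0},
  {"tx": 0,"ty": 0,"tz": 0.001,"ax": 0,"ay": 0,"az": 0,"fingers": 0},
])

```text
t: 18.18
ee_pos: [0.5566, 0.1312, 0.095]
orientation: [-3.131, 0.065, -0.038]
wrist_force: [-0.9, 0.7, 14.0]
finger_gap: 0.0006
```

Call:
apply_moves([
  {"tx": 0,"ty": 0,"tz": 0,"ax": 0,"ay": 0,"az": 0,"fingers": 0},
])

```text
t: 18.27
ee_pos: [0.5564, 0.131, 0.0954]
orientation: [-3.131, 0.065, -0.038]
wrist_force: [0.5, 1.3, 5.1]
finger_gap: 0.0004
```

Call:
apply_moves([
  {"tx": 0,"ty": 0,"tz": 0.0007,"ax": 0,"ay": 0,"az": 0,"fingers": 0},
])

```text
t: 18.35
ee_pos: [0.5565, 0.131, 0.0952]
orientation: [-3.131, 0.065, -0.039]
wrist_force: [0.1, 2.3, 10.1]
finger_gap: 0.0006
```

Call:
apply_moves([
  {"tx": 0,"ty": 0,"tz": 0.0007,"ax": 0,"ay": 0,"az": 0,"fingers": 0},
])

```text
t: 18.43
ee_pos: [0.5565, 0.1311, 0.0952]
orientation: [-3.131, 0.065, -0.039]
wrist_force: [-1.4, 1.8, 10.1]
finger_gap: 0.0005
```

Call:
apply_moves([
  {"tx": 0,"ty": 0,"tz": 0.0007,"ax": 0,"ay": 0,"az": 0,"fingers": 0},
  {"tx": 0,"ty": 0,"tz": 0.0007,"ax": 0,"ay": 0,"az": 0,"fingers": 0},
  {"tx": 0,"ty": 0,"tz": 0.0007,"ax": 0,"ay": 0,"az": 0,"fingers": 0},
  {"tx": 0,"ty": 0,"tz": 0.0007,"ax": 0,"ay": 0,"az": 0,"fingers": 0},
  {"tx": 0,"ty": 0,"tz": 0.0007,"ax": 0,"ay": 0,"az": 0,"fingers": 0},
])

```text
t: 18.85
ee_pos: [0.5565, 0.1311, 0.0952]
orientation: [-3.131, 0.065, -0.042]
wrist_force: [-0.4, 0.5, 11.8]
finger_gap: 0.0005
```

Call:
apply_moves([
  {"tx": 0,"ty": 0,"tz": 0.0007,"ax": 0,"ay": 0,"az": 0,"fingers": 0},
  {"tx": 0,"ty": 0,"tz": 0.0007,"ax": 0,"ay": 0,"az": 0,"fingers": 0},
  {"tx": 0,"ty": 0,"tz": 0.0007,"ax": 0,"ay": 0,"az": 0,"fingers": 0},
  {"tx": 0,"ty": 0,"tz": 0.0007,"ax": 0,"ay": 0,"az": 0,"fingers": 0},
  {"tx": 0,"ty": 0,"tz": 0.0007,"ax": 0,"ay": 0,"az": 0,"fingers": 0},
])

```text
t: 19.27
ee_pos: [0.5566, 0.1311, 0.0952]
orientation: [-3.131, 0.065, -0.044]
wrist_force: [-0.7, 1.0, 10.7]
finger_gap: 0.0004
```

```bash
python3 - <<'E'
from h import *
f=[]
for i in range(14): eyes.read_camera("scene"); f.append(monitor.state()["wrist_force"][2].round(1))
print(f)
E
TILT=0 python3 tgt.py; python3 pl.py | grep pull; python3 st.py
```

```text
[np.float64(11.1), np.float64(10.9), np.float64(11.2), np.float64(10.8), np.float64(10.8), np.float64(11.1), np.float64(10.8), np.float64(10.9), np.float64(10.9), np.float64(11.1), np.float64(11.4), np.float64(10.5), np.float64(10.9), np.float64(12.2)]
t 19.97 fix [32.1 42.4 95.2] force_f [-1.19  1.02 12.21] turn deg [-0.59 -1.6  -0.09]
wrist pulley y,z [0.0027 0.0882] n 242 ang [ 43. 148.]
top pulley y,z [0.0003 0.0903] n 135 ang [ 95. 171.]
scene pulley y,z [0.0018 0.0888] n 161 ang [117. 173.]
hub 12 [ 19.7 -24.8  82.9] [ 19.2 -25.   71.2] [ 19.8 -24.4  94. ]
pin 109 [ 26.2  43.5 139.4] [ 23.7  40.6 125.2] [ 34.9  45.1 139.9]
```

Held about 11 N at the wrist, including drag, for over 1.5 s with the tip steady at z = 95.2 mm. Now release straight up and check.

Call:
apply_moves([
  {"tx": 0,"ty": 0,"tz": -0.002,"ax": 0,"ay": 0,"az": 0,"fingers": 0},
  {"tx": 0,"ty": 0,"tz": -0.008,"ax": 0,"ay": 0,"az": 0,"fingers": 0},
  {"tx": 0,"ty": 0,"tz": -0.03,"ax": 0,"ay": 0,"az": 0,"fingers": 0},
  {"tx": 0.02,"ty": 0,"tz": -0.03,"ax": 0,"ay": -1.5,"az": 0,"fingers": 0},
  {"tx": 0.03,"ty": 0.02,"tz": -0.02,"ax": 0,"ay": 0,"az": 0,"fingers": 0},
])

```text
t: 20.58
ee_pos: [0.5919, 0.11, 0.1824]
orientation: [-3.136, 0.052, 0.033]
wrist_force: [1.7, 1.6, -0.2]
finger_gap: 0.0007
```

Call:
apply_moves([
  {"tx": 0.01,"ty": 0.035,"tz": -0.01,"ax": 0,"ay": 0,"az": 0,"fingers": 0},
  {"tx": 0,"ty": 0.035,"tz": 0,"ax": 0,"ay": 0,"az": 0,"fingers": 0},
  {"tx": -0.02,"ty": 0.03,"tz": 0,"ax": 0,"ay": 0,"az": 0,"fingers": 0},
  {"tx": 0,"ty": 0.03,"tz": 0,"ax": 0,"ay": 0,"az": 0,"fingers": 0},
  {"tx": 0,"ty": 0,"tz": 0,"ax": 0,"ay": 0,"az": 0,"fingers": 0},
])

```text
t: 21.0
ee_pos: [0.5811, -0.0302, 0.1976]
orientation: [-3.138, 0.057, 0.028]
wrist_force: [-0.6, -1.3, -0.3]
finger_gap: 0.0001
```

```bash
TILT=0 python3 tgt.py; python3 pl.py; sed -i 's/z>.092/z>.082/; s/y>-.03)&(y<.06)/y>.015)\&(y<.055)/' st.py; python3 st.py
```

```text
t 21.00 fix [  63.  -117.8  197.6] force_f [-0.59 -1.3  -0.35] turn deg [-0.13  1.04  0.22]
wrist pulley y,z [0.003  0.0883] n 566 ang [ 54. 113.]
  out-of-face hist {0: 126, 300: 45, 310: 94, 320: 73, 330: 26, 340: 62, 350: 51}
top pulley y,z [0.0002 0.0895] n 436 ang [ 23. 155.]
  out-of-face hist {0: 9, 310: 5}
scene pulley y,z [0.0017 0.0882] n 134 ang [111. 173.]
  out-of-face hist {0: 9, 300: 7, 310: 6, 320: 9, 330: 5, 340: 7, 350: 6}
hub 637 [19.3 -5.8 98.8] [ 18.7 -23.4  72.1] [ 22.4  24.1 109.2]
pin 219 [29.9 37.  91.8] [23.7 33.4 83. ] [34.8 43.4 94.8]
screw 262 [19.4 35.4 84.9] [18.2 26.1 78.5] [34.4 58.5 90.7]
```

View pics/wl.png

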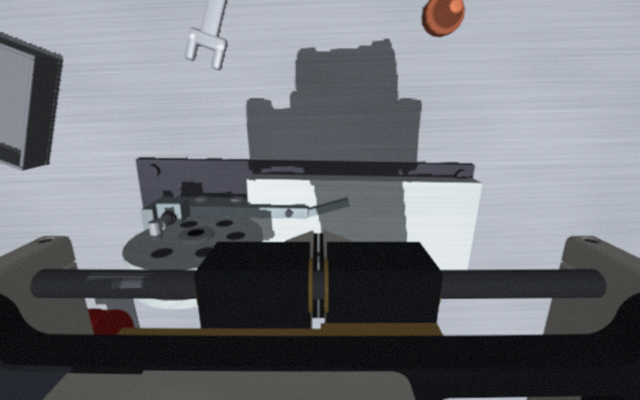

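The view shows the pin at (155,228) lying over the screw at (167,216), and the pulley seated. Tray, wrench and nozzle look undisturbed. Handing in.

```bash
python3 -c "
from cell import workorder,monitor
print(monitor.state()['wrist_force']); print(workorder.job_done())"
```

```text
[ 0.34001277  0.55174811 -0.01624483]
the job is handed in; nothing more can be done
None
```

I rolled the pulley into the cradle, brought its drive pin down on the stop screw, pressed it, let go and handed the job in. No verdict is reported.

- **Rolling in:** The first push, against the rear rim, jammed because the ribs grip the fingers. I rolled it by following the pin forward instead, and the pin was above the axle before the pulley neared the cradle.
- **Turning:** Pushing the pin forward first made the pulley climb the second roll by about 12–14 mm; I backed off and it dropped back in. After that I turned it with light strokes on top of the rim, then pressed down on the pin. One touch on the rim reached 27 N at the wrist.
- **Pressing:** The wrist read about 10–12 N for over 1.5 s, with one peak of 14 N. Part of that is drag, so I put the force on the screw at about 7–11 N; it was not measured directly.
- **Last checks:**
  - The pulley's centre is within 0–3 mm of the cradle point along the lane and at z about 88–90 mm; the three cameras differ by about 3 mm.
  - The pin's top is at about 95 mm, so its centre is about 26 mm above the boss, over the screw.
  - The robot is touching nothing.
  - The tray, wrench and nozzle looked undisturbed in the last picture. I did not measure them, and the spray can was not in view.

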